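# Snap the clip-on cover onto the bench dust box

## Task

Close the dust box on the bench: pick up the rectangular cover with the two clip arms, fit its plug into the box's mouth and press it straight down, gently, until both clip arms have snapped under the rim and the cover lies flush, then let go. The rim bends if it is pushed with more than about 35 N, and the other things on the bench should be left where they are.

Things in the scene. Friction and masses are not known exactly. Their poses are not given: they have to be found in the camera images.
- cover: Loose grey rectangular cover, 0.2 to 0.3 kg, 84 mm high, standing on its plug, grip bar up. Origin: centre of the plug's underside; x along its length, y across, z up. Plug 88 x 58 mm (x, y), 44 mm deep, its lowest 10 mm tapering to 77 x 47. Above it, z = 44 to 50 mm, a plate 114 x 84 mm. A black clip arm at each x end. Either way round (half a turn) fits the box
- cover_grip (a point): Point in the cover's grip bar, on its centre line, 74 mm above the cover's origin, 10 mm below the bar's top. The bar stands in the middle of the plate: 50 mm long (x), 14 mm wide (y), from z = 50 to 84 mm; grip it across y
- dust_box: Grey box screwed to the bench, 116 x 86 mm (x, y), 31 mm high; origin: centre of its underside, x along its length, z up. Round outlet stub at its +x end, a thumbscrew on each y side. Out of its top telescopes an aluminium mouth frame, opening 92 x 62 mm, with an outward rim 114 x 84 mm, 10 mm thick, round its top edge, a soft black seal on it. The rim bends above about 35 N
- mouth_low (a point): Point on the mouth's axis, 68 mm above the box's origin: the LOWEST height of the rim's top face. The frame is clamped at a different, unmeasured height each time, so that the rim's top lies 0 to 18 mm above this point: feel for where the cover seats. Home, the cover's plate lies on the rim's seal and its origin is 44 mm below the rim's top
- clip_a (a joint): How far (m) the rigid clip arm at the cover's +x end has slid outward against its spring. The arm is 24 mm wide, its outer face 63.5 mm from the cover's centre at rest, hanging to z = 11 mm; its hook has a lead-in slope below. 0 at rest, about 0.002 to 0.006 while the rim forces the hook outward, back to 0 once snapped under the rim
- clip_b (a joint): The same for the arm at the -x end. The hooks meet the rim with the cover 21 to 23 mm above home; pressing them over it takes about 4 to 12 N in all; the force drops as they snap under the rim about 1.5 mm before home, then rises to 14 N over 2 mm as the seal gives, then steeply (flush). Let go before pressing, the cover centres itself in the mouth
- slip_lid: round grey slip-on lid, 76 mm across, with a mushroom knob, 38 mm high overall; no clip arms. Not needed. Origin: centre of its underside
- jar: small glass jar with a steel cap, 36 mm across, 45 mm high, standing near the middle of the work area. Not needed. Origin: centre of its underside
- hammer: hammer lying on the bench. Not needed
- brush: brush lying on the bench. Not needed
- sanding_block: cork sanding block 110 x 60 x 32 mm. Not needed. Origin: centre of its underside
- dome: pale cast dome 170 mm across, 86 mm high. Not needed. Origin: centre of its underside
Not all that is in view belongs to the job. Leave any turquoise look-alike of the cover alone.

How it is judged:
By the outcome, as a careful person would: the job done as asked, in the order asked, and still so for the second after the job is handed in, with the robot touching nothing.
It also fails if it takes over 38 s, if anything falls off the work surface, if the arm or the gripper's body presses on something with over 40 N, if the wrist force passes 120 N, or if a joint passes its speed limit or range.

## Robot

A 6-joint arm with a two-finger parallel gripper is mounted at the origin on the work surface. World frame = base frame: x ahead of the robot, y to its left, z up, the work surface at z = 0. Lengths are in m, angles in rad, forces in N, time in s.
With the tool pointing down it reaches from about 0.35 to 1 m from the base axis. Payload 7.1 kg.
Tool frame: the origin (TCP) lies between the finger pads; the fingertips stand 19 mm ahead of it and the grasp point (between the pads) is the TCP (tip_extent is the z of the fingertips in the tool frame, in m); z points along the fingers, y is the line along which they close (so a half turn about z gives the same grasp; the last joint's range is limited). The gripper opens to 85 mm and grips with 20 to 120 N. Pads are 22 mm wide; open, the fingers measure 114 mm over their backs; the gripper's body (76 mm by 85 mm) begins 54 mm behind the grasp point. The pads swing forward as they close: fully open they stand 13 mm farther back than shut.
Start: joints at [-1.152, 0.423, 1.63, -0, 1.089, -0.019], TCP at [0.265, -0.566, 0.212] pointing down, gripper open.
Joint ranges: [-3, 3], [-0.9, 2.11], [0.09, 2.58], [-1.31, 4.45], [0.11, 2.69], [-2.54, 2.54]. Speed limits (rad/s): [2.39, 2.39, 3.01, 3.14, 3.14, 3.14].

## Interface

Orientations are given as a 3x3 rotation matrix whose columns are the frame's x, y, z axes.
In Python, from plant import * gives the robot as it stands.
- The arm moves only by the tool play_rows, never from a script. Its arguments are lists of equal length, an entry for each row: "slide": the shift along the tool's x, y, z as a fraction of full scale, a list of three; "angular": the turn, a rotation vector about the tool's x, y, z as a fraction of full scale, a list of three. A call has 1 to 8 rows; each row is the pose to reach, as a shift and turn from the pose commanded when the call began, along the tool's axes at that moment; what a row does not reach only later rows make up. Full scale, the value 1, is 0.2 m for a shift and pi/4 rad for a turn. A row lasts 1/10 s, in which the tool goes at most 50 mm and 8.59 degrees, less where a joint would pass 70% of its speed; a pose out of reach is approached as far as the arm can. A call with a number of a shift or a turn outside -1 to 1 is refused whole. A call with a gripper value outside its range is refused whole. "jaw" is the finger opening in mm, from 0 to 85.4, set as the call begins (left out, the last holds). The fingers move at their own pace and stop on an object; "newtons" is the grip in N (left out, the last holds). Time passes only in rows, so rows that repeat a pose let the fingers close. It gives the time, the measured TCP pose, the force, the opening and the grip force at its end, in the units of the state.
- get_state(): the state, without advancing time (a new reading comes with each control period).
- snapshot(name): name is "scene" or "side" or "wrist"; returns a dict with "frame" (400x640x3 uint8, red, green, blue), "z_map" (400x640 float32, m along the optical axis (not along the pixel's ray), 0 where there is no reading), "fx", "fy", "cx", "cy" (pixels), "cam_to_world" (4x4, takes a point from camera to world coordinates); the wrist camera has in their place "tool_from_camera" (4x4, takes a point from camera to tool coordinates, whose origin is the TCP and whose axes are the flange's). Camera axes: x right, y up, looking along -z (the intrinsics and any distortion apply to the point x, -y, -z); pixel columns grow to the right and rows downward; lengths in m; the calibration is good to about 2 mm. The wrist camera is an equidistant fisheye: a pixel r from the principal point sees the ray r / f radians off the axis. A picture is of the moment at which its call begins: read the wrist's pose just before it.
- job_done(): hands the job in; it is judged then, once.
The state is a dict: "t": time; "joint_pos": joint angles; "qvel": joint speeds; "joint_torque": joint torques, N m; "tool_pos": TCP position; "ee_rot": TCP orientation; "force": force on the tool from outside, world axes, zero at the start; "wrist_torque": the same for the moment, N m; "opening": opening from 0.0 (shut) to 1.0 (fully open); "grip_force": force on a finger pad.
Only numpy, scipy, OpenCV 4.12 (cv2) and the standard library are available. Lean on these libraries where they do the work, as an engineer would, in place of code of your own. Each camera call takes 0.05 s, during which the arm holds its last target. There are 200 camera calls.

## Working session

There is one attempt and no reset: what is moved stays moved. The work goes in short steps, Python scripts to look and compute and a tool call to move; the robot and the scene stay as the last step left them, time stands still between calls to the robot, and variables do not carry over. Pictures are saved under pics/ and viewed, at most 10 in all, crops included, and the job is handed in when it is done.

Besides the shell and the picture viewer there is one more tool, called after "Call:" as name(argument=value, ...), one argument or row to a line, values as JSON. play_rows: Moves the arm, as the interface text tells. Shift numbers are shares of 0.2 m and turn numbers shares of pi/4 rad, none past 1 either way. Its arguments: {"type":"object","properties":{"slide":{"type":"array","items":{"type":"array","items":{"type":"number","minimum":-1,"maximum":1}}},"angular":{"type":"array","items":{"type":"array","items":{"type":"number","minimum":-1,"maximum":1}}},"jaw":{"type":"number"},"newtons":{"type":"number"}},"required":["slide","angular"]}

```bash
mkdir -p pics; ls
python3 - <<'E'
from plant import *
import cv2,numpy as np
s=get_state();print(s)
for n in("scene","side"):
    d=snapshot(n);np.savez(f"{n}0.npz",**d)
    cv2.imwrite(f"pics/{n}0.png",d["frame"][:,:,::-1]);print(n,d["fx"],d["fy"],d["cx"],d["cy"],d["cam_to_world"].round(3).tolist(),(d["z_map"]>0).mean(),d.keys())
E
```

```text
pics
{'t': 0.0, 'joint_pos': array([-1.15198126e+00,  4.23825374e-01,  1.63068521e+00, -8.71487156e-06,
        1.08860174e+00, -1.90142229e-02]), 'qvel': array([-0.00089864,  0.00025767,  0.00056808, -0.0009135 , -0.0013592 ,
        0.00098117]), 'joint_torque': array([-1.93648768e-03, -5.57384348e+01, -2.81739092e+01, -2.09114733e-04,
        7.40248914e-03, -1.21195069e-05]), 'tool_pos': array([ 0.26476456, -0.56551791,  0.21155725]), 'ee_rot': array([[ 9.05672414e-01,  4.23977698e-01, -6.25073517e-04],
       [ 4.23978158e-01, -9.05671355e-01,  1.38519378e-03],
       [ 2.11800909e-05, -1.51954931e-03, -9.99998845e-01]]), 'force': array([-0.26131481,  0.04460037, -0.01960258]), 'wrist_torque': array([ 0.00806626, -0.00767816, -0.00638015]), 'grip_force': 0.0, 'opening': 0.999126468121734}
scene 379.27372873806144 379.27372873806144 322.0363705102898 199.75212131451326 [[-0.729, -0.427, 0.536, 1.048], [0.685, -0.475, 0.553, 0.578], [0.018, 0.77, 0.638, 0.714], [0.0, 0.0, 0.0, 1.0]] 0.99592578125 dict_keys(['frame', 'z_map', 'fx', 'fy', 'cx', 'cy', 'cam_to_world'])
side 407.6608491431522 407.6608491431522 315.4179851291287 201.07816453181928 [[-0.741, 0.351, -0.573, -0.082], [-0.672, -0.397, 0.625, 0.645], [-0.009, 0.848, 0.53, 0.611], [0.0, 0.0, 0.0, 1.0]] 0.996046875 dict_keys(['frame', 'z_map', 'fx', 'fy', 'cx', 'cy', 'cam_to_world'])
```

View pics/scene0.png

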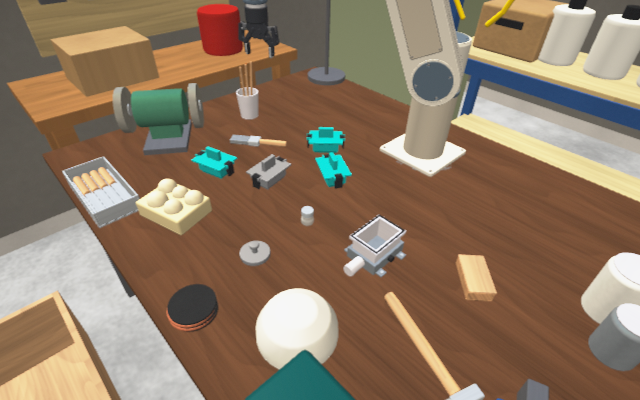

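View pics/side0.png

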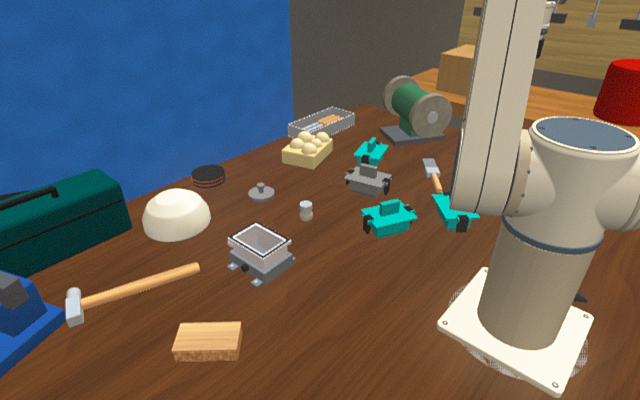

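The scene view shows the grey cover at (268,172), with black clip arms and a bar. Turquoise look-alikes are at (214,162), (326,138) and (333,168), and the round slip lid is at (255,252). The box is at (375,245) with its stub at (353,266). The side view shows the cover at (369,178) and the box at (260,250). The grey one fits: it is rectangular, grey and has two clips. I'll measure it and confirm with a crop.

```bash
cat > h.py <<'E'
import numpy as np,cv2
def cloud(d):
    z=d["z_map"];v,u=np.mgrid[:z.shape[0],:z.shape[1]]
    P=np.stack([(u-d["cx"])/d["fx"]*z,-(v-d["cy"])/d["fy"]*z,-z,np.ones_like(z)],-1)@np.asarray(d["cam_to_world"]).T
    return P[...,:3]
def rect(p):
    r=cv2.minAreaRect((p[:,:2]*1000).astype(np.float32)); b=cv2.boxPoints(r)
    e=[b[1]-b[0],b[2]-b[1]];e=max(e,key=np.linalg.norm)
    return np.round(r[0],1),np.round(r[1],1),round(float(np.degrees(np.arctan2(e[1],e[0])))%180,1)
E
python3 - <<'E'
from h import *
W={"scene":((235,145,300,195),(335,205,415,280)),"side":((340,155,400,200),(222,215,302,288))}
for n in W:
    d=dict(np.load(n+"0.npz"));P=cloud(d);I=d["frame"].astype(int)
    grey=(I.max(-1)-I.min(-1)<30)
    for k,(a,b,c,e) in zip(("cover","box"),W[n]):
        p=P[b:e,a:c].reshape(-1,3);g=grey[b:e,a:c].ravel();p=p[g&(p[:,2]>.012)]
        print(n,k,len(p),np.histogram(p[:,2]*1000,bins=range(0,100,4))[0])
        for lo,hi in(((.04,.056),(.078,.09)) if k=="cover" else ((.064,.092),(.02,.036))):
            q=p[(p[:,2]>lo)&(p[:,2]<hi)]
            if len(q)>5:print("  ",lo,hi,len(q),rect(q),np.percentile(q[:,2],[50,90]).round(4),q.mean(0).round(3))
    a,b,c,e=W[n][0]
d=dict(np.load("scene0.npz"));f=d["frame"][...,::-1]
c1=cv2.resize(f[135:205,190:360],None,fx=4,fy=4,interpolation=2);c2=cv2.resize(f[205:285,310:480],None,fx=4,fy=4,interpolation=2)
cv2.imwrite("pics/crop.png",np.vstack([c1,c2])[:600])
E
```

```text
scene cover 889 [  0   0   0  29  32  41  32  34  13   8   5  31 324 177  20  18  12  19
  16  17  16  40   0   0]
   0.04 0.056 537 (array([ 502.1, -238.1]), array([164. , 131.5]), 80.0) [0.0512 0.0538] [ 0.515 -0.208  0.051]
   0.078 0.09 65 (array([ 506.4, -216.2]), array([49. , 14.3]), 12.3) [0.0849 0.086 ] [ 0.507 -0.215  0.084]
scene box 2073 [  0   0   0  86  98 114 151 314 156  91  86  95  66  58  38  80  99 345
 189   0   0   0   0   0]
   0.064 0.092 633 (array([494.2, 202.2]), array([114.3,  85.9]), 1.9) [0.0709 0.0733] [0.5   0.205 0.071]
   0.02 0.036 735 (array([514.9, 208.2]), array([ 90.9, 166.2]), 175.3) [0.0297 0.0331] [0.523 0.213 0.029]
side cover 1097 [  0   0   0  54  50  46  44  52  49  14  19 143 391  53  17  21  22  24
  20  22  44   5   0   0]
   0.04 0.056 606 (array([ 521.9, -253.1]), array([134.5, 191. ]), 116.9) [0.0491 0.0517] [ 0.502 -0.214  0.049]
   0.078 0.09 59 (array([ 502.8, -215.9]), array([46.5, 17.7]), 7.4) [0.0823 0.0838] [ 0.502 -0.214  0.082]
side box 2419 [  0   0   0 117 126 134 141 329 115 115 120 125 120  85  60 118 181 479
  45   0   0   0   0   0]
   0.064 0.092 705 (array([490.5, 204.1]), array([115.7,  85.3]), 1.8) [0.0695 0.0716] [0.487 0.207 0.069]
   0.02 0.036 719 (array([508.8, 214.3]), array([161.8,  91.5]), 7.9) [0.0291 0.0334] [0.478 0.216 0.028]
```

View pics/crop.png

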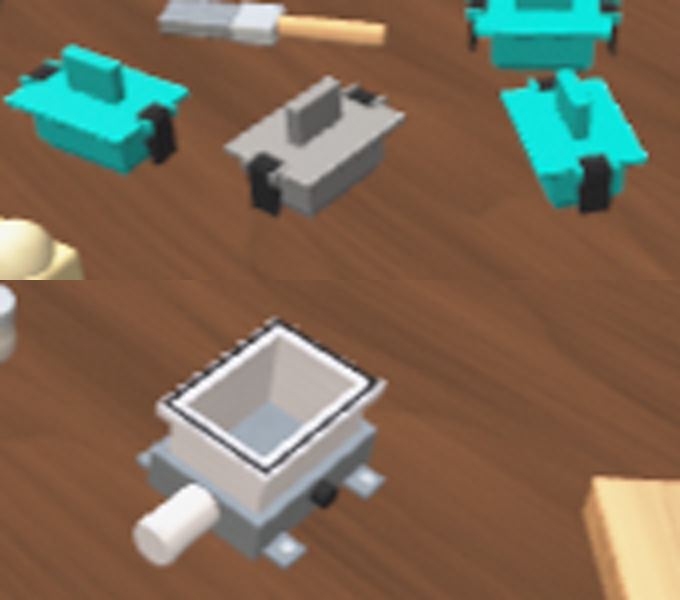

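The crop confirms it: the grey cover, with two black clips at its ends and a bar between, stands at crop (315,145). The three similar objects are turquoise. The mouth frame is open, with its stub to the lower left. I'm moving above the cover.

```bash
cat >> h.py <<'E'
from scipy.spatial.transform import Rotation as R
def plan(s,p,yaw):
    T=s["ee_rot"];c,n=np.cos(np.radians(yaw)),np.sin(np.radians(yaw))
    G=np.array([[c,n,0],[n,-c,0],[0,0,-1.]])
    print("slide",(T.T@(np.array(p)-s["tool_pos"])/.2).round(4),"ang",(R.from_matrix(T.T@G).as_rotvec()/(np.pi/4)).round(4))
def show(s):
    print(round(s["t"],2),s["tool_pos"].round(4),"yaw",np.degrees(np.arctan2(s["ee_rot"][1,0],s["ee_rot"][0,0])).round(2),"F",s["force"].round(2),"op",round(s["opening"],3),"g",round(s["grip_force"],1))
E
python3 - <<'E'
from plant import *
from h import *
s=get_state();plan(s,(.38,-.4,.212),9.5);plan(s,(.5,-.217,.2),9.5)
E
```

```text
slide [ 0.8727 -0.5055 -0.0012] ang [-1.800e-03  2.000e-04  3.463e-01]
slide [ 1.804  -1.0798  0.0596] ang [-1.800e-03  2.000e-04  3.463e-01]
```

Call:
play_rows(
  slide=[
    [0.2,-0.12,0],
    [0.4,-0.24,0],
    [0.6,-0.36,0],
    [0.8,-0.48,0],
    [0.95,-0.57,0],
    [0.95,-0.57,0],
  ],
  angular=[
    [0,0,0.1],
    [0,0,0.2],
    [0,0,0.3],
    [0,0,0.346],
    [0,0,0.346],
    [0,0,0.346],
  ],
  jaw=60,
)

```text
t: 0.7
tool_pos: [0.3903, -0.3787, 0.212]
ee_rot: [[0.986, 0.169, -0.0], [0.169, -0.986, 0.002], [-0.0, -0.002, -1.0]]
force: [-0.7, -0.4, 0.2]
opening: 0.701
grip_force: 0.0
```

Run:
```python
from plant import *
from h import *
s=get_state();show(s);plan(s,(.504,-.216,.2),9.5)
```

```text
0.7 [ 0.3903 -0.3787  0.212 ] yaw 9.74 F [-0.68 -0.36  0.16] op 0.701 g 0.0
slide [ 0.6981 -0.7057  0.0613] ang [-0.0021  0.0001  0.0052]
```

Call:
play_rows(
  slide=[
    [0.15,-0.15,0],
    [0.3,-0.3,0.02],
    [0.45,-0.45,0.04],
    [0.6,-0.6,0.06],
    [0.7,-0.705,0.06],
    [0.7,-0.705,0.06],
  ],
  angular=[
    [0,0,0],
    [0,0,0],
    [0,0,0],
    [-0.002,0,0.005],
    [-0.002,0,0.005],
    [-0.002,0,0.005],
  ],
)

```text
t: 1.3
tool_pos: [0.5049, -0.2179, 0.1999]
ee_rot: [[0.986, 0.165, 0.0], [0.165, -0.986, -0.001], [-0.0, 0.001, -1.0]]
force: [0.2, -0.9, 0.8]
opening: 0.702
grip_force: 0.0
```

Run:
```python
from plant import *
from h import *
s=get_state();show(s);d=snapshot("wrist");np.savez("w1.npz",**d,pos=s["tool_pos"],rot=s["ee_rot"])
cv2.imwrite("pics/w1.png",d["frame"][...,::-1]);print(d["fx"],d["cx"],d["cy"],d["tool_from_camera"].round(3).tolist())
```

```text
1.3 [ 0.5049 -0.2179  0.1999] yaw 9.48 F [ 0.17 -0.89  0.82] op 0.702 g 0.0
309.70691628693146 314.8286910000344 199.69828675548138 [[-0.001, 0.966, 0.26, 0.065], [1.0, 0.001, 0.001, 0.001], [0.001, 0.26, -0.966, -0.163], [0.0, 0.0, 0.0, 1.0]]
```

View pics/w1.png

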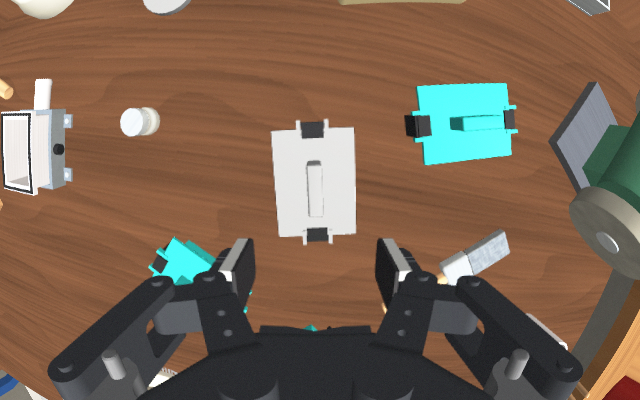

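The wrist view shows the grey cover at (315,183), with its bar from (315,162) to (316,216). It sits between the fingers and nearly parallel to the image columns, and the neighbours are clear of the fingers. I'll measure it from this view's depth.

```bash
cat >> h.py <<'E'
def wcloud(d):
    z=d["z_map"];v,u=np.mgrid[:z.shape[0],:z.shape[1]]
    a=(u-d["cx"])/d["fx"];b=(v-d["cy"])/d["fy"];r=np.hypot(a,b)+1e-9
    t=np.tan(np.minimum(r,1.5))/r
    P=np.stack([a*t*z,-b*t*z,-z,np.ones_like(z)],-1)@d["tool_from_camera"].T
    return P[...,:3]@d["rot"].T+d["pos"]
E
python3 - <<'E'
from plant import *
from h import *
d=dict(np.load("w1.npz"));P=wcloud(d)[118:250,262:368].reshape(-1,3)
print(np.histogram(P[:,2]*1000,bins=range(0,100,4))[0])
for lo,hi in((.042,.058),(.076,.092)):
    q=P[(P[:,2]>lo)&(P[:,2]<hi)];print(len(q),rect(q),np.median(q[:,2]))
s=get_state()
E
```

```text
[4427    0    0    1    0    1    0    2    0    1    2    7 6848 1338
   10   10    1   12    8   19  123  645    0    0]
8200 (array([ 502.7, -219.4]), array([132.1,  84.6]), 11.4) 0.05104123919755285
787 (array([ 503.5, -219.3]), array([50.3, 14.1]), 11.7) 0.08477126493406752
```

Run:
```python
from plant import *
from h import *
s=get_state();show(s);plan(s,(.5035,-.2192,.075),11.5)
```

```text
1.35 [ 0.504  -0.2192  0.2   ] yaw 9.45 F [-0.22  0.3  -0.37] op 0.705 g 0.0
slide [-0.0019 -0.0013  0.6249] ang [ 0.0018  0.0007 -0.0457]
```

Call:
play_rows(
  slide=[
    [0,0,0.15],
    [0,0,0.3],
    [0,0,0.45],
    [0,0,0.55],
    [0,0,0.6],
    [0,0,0.625],
    [0,0,0.625],
  ],
  angular=[
    [0,0,-0.02],
    [0,0,-0.045],
    [0,0,-0.045],
    [0,0,-0.045],
    [0,0,-0.045],
    [0,0,-0.045],
    [0,0,-0.045],
  ],
)

```text
t: 2.05
tool_pos: [0.5033, -0.2209, 0.0753]
ee_rot: [[0.981, 0.195, 0.0], [0.195, -0.981, -0.002], [-0.0, 0.001, -1.0]]
force: [-0.5, 0.7, 0.5]
opening: 0.698
grip_force: 0.0
```

Call:
play_rows(
  slide=[
    [0,0,0],
    [0,0,0],
    [0,0,0],
    [0,0,0],
    [0,0,0],
    [0,0,0],
    [0,0,0],
    [0,0,0],
  ],
  angular=[
    [0,0,0],
    [0,0,0],
    [0,0,0],
    [0,0,0],
    [0,0,0],
    [0,0,0],
    [0,0,0],
    [0,0,0],
  ],
  jaw=5,
  newtons=50,
)

```text
t: 2.85
tool_pos: [0.5035, -0.2202, 0.0753]
ee_rot: [[0.981, 0.196, 0.0], [0.196, -0.981, -0.002], [-0.0, 0.002, -1.0]]
force: [0.2, 0.0, -0.8]
opening: 0.06
grip_force: 0.0
```

The fingers shut to 5 mm with no grip force, so they missed the bar. I'll look.

Run:
```python
from plant import *
from h import *
s=get_state();show(s);d=snapshot("wrist");np.savez("w2.npz",**d,pos=s["tool_pos"],rot=s["ee_rot"])
cv2.imwrite("pics/w2.png",d["frame"][...,::-1])
e=snapshot("side");np.savez("side2.npz",**e);cv2.imwrite("pics/s2.png",cv2.resize(e["frame"][110:230,290:480,::-1],None,fx=4,fy=4)[:600])
```

```text
2.85 [ 0.5035 -0.2202  0.0753] yaw 11.32 F [ 0.23  0.01 -0.85] op 0.06 g 0.0
```

View pics/w2.png

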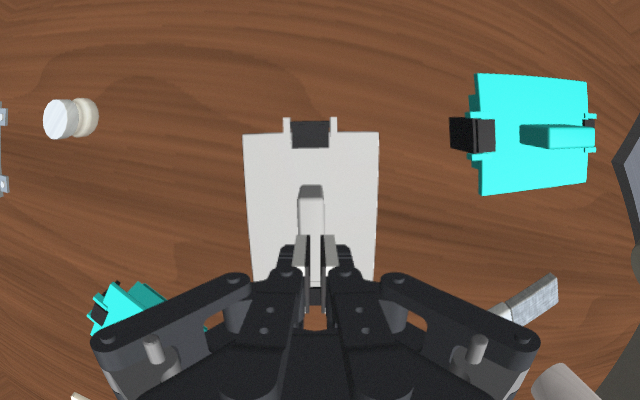

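View pics/s2.png

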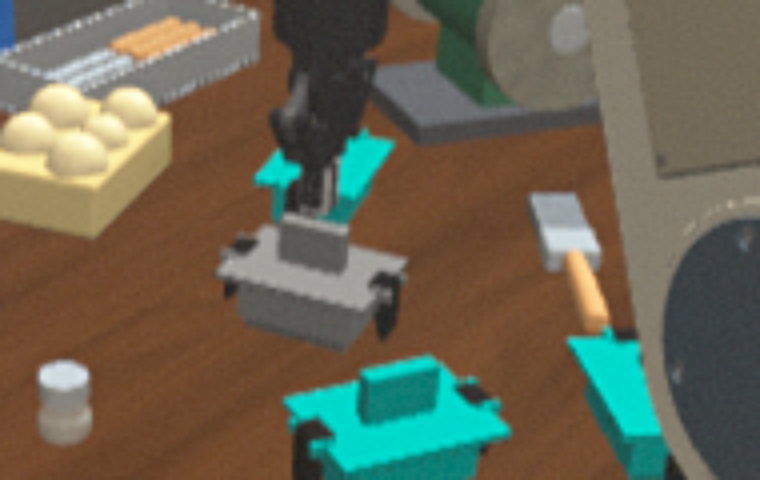

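The wrist view shows the shut fingers at (315,265), in front of the bar at (312,200) to (312,285). The side crop shows the fingertips at (318,205), seemingly above or behind the bar. I'll check against depth.

Run:
```python
from plant import *
from h import *
d=dict(np.load("w2.npz"));P=wcloud(d);T=(P-d["pos"])@d["rot"]
s=T[130:320,240:385].reshape(-1,3);w=P[130:320,240:385].reshape(-1,3)
for lo,hi in((.042,.058),(.076,.1)):
    m=(w[:,2]>lo)&(w[:,2]<hi);print(m.sum(),rect(w[m]),np.median(w[m][:,2]))
for v in range(190,325,12):print(v,[(T[v,u]*1000).round().astype(int).tolist() for u in(300,307,315,323,330)])
e=dict(np.load("side2.npz"));Q=cloud(e)
for v in range(140,185,4):print(v,[(Q[v,u]*1000).round().astype(int).tolist() for u in(362,368,372)],)
print(get_state().keys())
import plant;print([x for x in dir(plant) if x[0]!="_"])
```

```text
15147 (array([ 501.4, -219.7]), array([120.2,  84.5]), 12.0) 0.05104514079807805
1554 (array([ 504. , -221.2]), array([50.3, 17.4]), 13.5) 0.08485399137778898
190 [[24, -7, 9], [25, -3, 6], [25, 1, 5], [21, 6, 25], [21, 10, 24]]
202 [[22, -7, -9], [22, -3, -9], [22, 1, -9], [22, 5, -8], [13, 11, 25]]
214 [[16, -7, -9], [15, -3, -8], [16, 1, -9], [15, 5, -7], [5, 11, 24]]
226 [[9, -7, -9], [9, -3, -9], [9, 1, -9], [9, 5, -9], [-3, 11, 24]]
238 [[10, -6, -28], [10, -3, -28], [3, 1, -10], [10, 5, -29], [10, 8, -29]]
250 [[10, -5, -42], [10, -2, -43], [-5, 1, -10], [10, 5, -42], [10, 8, -42]]
262 [[11, -5, -55], [10, -2, -54], [-12, 1, -10], [10, 4, -54], [11, 7, -55]]
274 [[11, -4, -65], [7, -2, -58], [-19, 1, -10], [6, 4, -56], [11, 7, -65]]
286 [[11, -4, -73], [1, -2, -57], [-47, 1, 24], [1, 4, -56], [12, 6, -75]]
298 [[7, -4, -75], [-4, -2, -57], [-55, 1, 21], [-4, 4, -58], [7, 6, -75]]
310 [[-3, -4, -67], [-10, -2, -58], [-104, 1, 74], [-10, 4, -58], [-2, 7, -68]]
322 [[-9, -4, -68], [-118, -6, 74], [-118, 1, 73], [-118, 9, 74], [-9, 7, -67]]
140 [[489, -159, 185], [483, -178, 180], [489, -206, 169]]
144 [[492, -164, 171], [483, -179, 169], [489, -206, 157]]
148 [[504, -183, 149], [483, -180, 157], [489, -207, 146]]
152 [[613, -336, 50], [490, -191, 139], [490, -211, 132]]
156 [[591, -307, 53], [498, -204, 120], [489, -211, 120]]
160 [[589, -306, 40], [497, -204, 108], [491, -215, 106]]
164 [[523, -214, 83], [570, -313, 30], [570, -334, 22]]
168 [[515, -204, 77], [499, -210, 80], [489, -215, 81]]
172 [[517, -207, 63], [499, -211, 67], [489, -216, 69]]
176 [[517, -209, 48], [498, -210, 55], [487, -214, 57]]
180 [[501, -186, 51], [489, -199, 50], [481, -207, 49]]
184 [[492, -174, 46], [476, -180, 50], [467, -187, 50]]
dict_keys(['t', 'joint_pos', 'qvel', 'joint_torque', 'tool_pos', 'ee_rot', 'force', 'wrist_torque', 'grip_force', 'opening'])
['PlanningError', 'get_state', 'job_done', 'snapshot', 'tip_extent']
```

Run:
```python
from plant import *
from h import *
print(tip_extent)
e=dict(np.load("side2.npz"));Q=cloud(e)
for v in range(158,168):print(v,[(Q[v,u]*1000).round().astype(int).tolist() for u in range(364,378,2)])
d=dict(np.load("w2.npz"));P=wcloud(d);T=(P-d["pos"])@d["rot"]
for v in range(226,248,2):print(v,[(T[v,u]*1000).round().astype(int).tolist() for u in(298,302,307,323,328,334)])
```

```text
0.019
158 [[585, -310, 47], [503, -202, 113], [499, -206, 113], [494, -208, 114], [492, -215, 112], [496, -231, 104], [557, -335, 47]]
159 [[583, -308, 45], [504, -204, 109], [499, -207, 109], [496, -213, 108], [493, -217, 108], [495, -230, 102], [554, -331, 46]]
160 [[582, -307, 42], [503, -204, 106], [497, -204, 108], [496, -212, 105], [491, -215, 106], [557, -324, 44], [549, -324, 46]]
161 [[584, -310, 37], [503, -203, 103], [497, -204, 105], [496, -212, 102], [492, -217, 102], [564, -336, 34], [563, -346, 30]]
162 [[585, -311, 33], [506, -208, 97], [498, -206, 101], [495, -211, 100], [493, -219, 98], [565, -337, 29], [565, -349, 25]]
163 [[584, -311, 29], [506, -209, 94], [501, -210, 95], [496, -213, 96], [569, -333, 26], [566, -340, 24], [561, -343, 25]]
164 [[519, -218, 83], [577, -311, 28], [570, -313, 30], [576, -333, 20], [570, -334, 22], [564, -337, 23], [565, -351, 17]]
165 [[515, -212, 84], [512, -218, 82], [505, -218, 84], [576, -332, 17], [569, -334, 18], [565, -339, 18], [565, -351, 14]]
166 [[511, -207, 83], [506, -210, 84], [504, -216, 83], [501, -221, 81], [496, -22
[... 451 characters left out ...]
], [6, -3, -10], [5, 5, -8], [-8, 10, 26], [-7, 13, 24]]
234 [[5, -8, -9], [5, -6, -10], [5, -3, -11], [4, 5, -9], [-8, 10, 24], [-9, 13, 24]]
236 [[10, -7, -26], [10, -5, -26], [10, -3, -25], [10, 5, -25], [10, 7, -25], [10, 10, -26]]
238 [[10, -7, -28], [11, -5, -29], [10, -3, -28], [10, 5, -29], [10, 7, -29], [10, 10, -28]]
240 [[10, -7, -30], [10, -5, -32], [10, -2, -30], [10, 5, -31], [10, 7, -32], [10, 10, -31]]
242 [[10, -7, -33], [10, -5, -33], [10, -2, -34], [10, 5, -34], [10, 7, -33], [10, 10, -34]]
244 [[10, -6, -36], [10, -5, -35], [11, -2, -37], [10, 5, -36], [11, 7, -37], [10, 10, -36]]
246 [[10, -6, -37], [10, -4, -38], [10, -2, -38], [10, 5, -37], [10, 7, -37], [10, 10, -38]]
```

Both views put the shut fingertips about 20–24 mm behind the reported TCP, at world z ≈ 0.096. The interface says they should be 19 mm ahead, so the real grasp point is about 42 mm behind the reported TCP. Nothing was touched. I'll reopen and descend 39 mm further, with a small y correction.

Call:
play_rows(
  slide=[
    [0,-0.0125,0],
    [0,-0.0125,0],
    [0,-0.0125,0],
    [0,-0.0125,0],
    [0,-0.0125,0],
    [0,-0.0125,0.05],
    [0,-0.0125,0.1],
    [0,-0.0125,0.1],
  ],
  angular=[
    [0,0,-0.01],
    [0,0,-0.01],
    [0,0,-0.01],
    [0,0,-0.01],
    [0,0,-0.01],
    [0,0,-0.01],
    [0,0,-0.01],
    [0,0,-0.01],
  ],
  jaw=50,
)

```text
t: 3.75
tool_pos: [0.5018, -0.2172, 0.0535]
ee_rot: [[0.979, 0.204, -0.003], [0.204, -0.979, -0.0], [-0.003, -0.0, -1.0]]
force: [-0.4, 0.3, -0.3]
opening: 0.583
grip_force: 0.0
```

Call:
play_rows(
  slide=[
    [0,0,0.03],
    [0,0,0.06],
    [0,0,0.09],
    [0,0,0.095],
    [0,0,0.095],
  ],
  angular=[
    [0,0,0],
    [0,0,0],
    [0,0,0],
    [0,0,0],
    [0,0,0],
  ],
)

```text
t: 4.25
tool_pos: [0.5029, -0.2178, 0.036]
ee_rot: [[0.979, 0.204, -0.0], [0.204, -0.979, -0.001], [-0.001, 0.001, -1.0]]
force: [0.2, 0.6, -0.2]
opening: 0.586
grip_force: 0.0
```

Call:
play_rows(
  slide=[
    [0,0,0],
    [0,0,0],
    [0,0,0],
    [0,0,0],
    [0,0,0],
    [0,0,0],
  ],
  angular=[
    [0,0,0],
    [0,0,0],
    [0,0,0],
    [0,0,0],
    [0,0,0],
    [0,0,0],
  ],
  jaw=5,
  newtons=50,
)

```text
t: 4.85
tool_pos: [0.5033, -0.218, 0.0367]
ee_rot: [[0.979, 0.204, 0.001], [0.204, -0.979, -0.002], [0.0, 0.002, -1.0]]
force: [0.5, -0.6, 5.4]
opening: 0.154
grip_force: 49.8
```

The bar is gripped: 13 mm opening and 50 N. Lifting.

Call:
play_rows(
  slide=[
    [0,0,-0.05],
    [0,0,-0.15],
    [0,0,-0.3],
    [0,0,-0.45],
    [0,0,-0.6],
    [0,0,-0.6],
    [0,0,-0.6],
  ],
  angular=[
    [0,0,0],
    [0,0,0],
    [0,0,0],
    [0,0,0],
    [0,0,0],
    [0,0,0],
    [0,0,0],
  ],
)

```text
t: 5.55
tool_pos: [0.5028, -0.2175, 0.1565]
ee_rot: [[0.979, 0.204, 0.001], [0.204, -0.979, -0.002], [0.0, 0.002, -1.0]]
force: [-0.7, 0.7, -3.4]
opening: 0.157
grip_force: 49.1
```

Run:
```python
from plant import *
from h import *
s=get_state();show(s);d=snapshot("wrist");np.savez("w3.npz",**d,pos=s["tool_pos"],rot=s["ee_rot"])
P=wcloud(d);T=(P-d["pos"])@d["rot"]
I=d["frame"].astype(int);m=(I.min(-1)>120)&(I.max(-1)-I.min(-1)<30)
for v in(140,170,200,230):
    r=[u for u in range(200,440) if m[v,u]];print(v,(r[0],r[-1]) if r else 0,[(T[v,u]*1000).round(1).tolist() for u in (r[0]+3,r[-1]-3)] if r else 0)
h=m&(np.abs(T[...,2]*1000-(-10+34))<12);h[:, :180]=0;h[:,460:]=0
q=T[h];print(len(q),rect(q),np.median(q[:,2]), "fit", np.linalg.lstsq(np.c_[q[:,:2],np.ones(len(q))],q[:,2],rcond=None)[0].round(4))
plan(s,(.492,-.05,s["tool_pos"][2]),2);plan(s,(.492,.2,s["tool_pos"][2]),2)
cv2.imwrite("pics/w3.png",d["frame"][...,::-1])
```

```text
5.55 [ 0.5028 -0.2175  0.1565] yaw 11.76 F [-0.65  0.75 -3.41] op 0.157 g 49.1Traceback (most recent call last):
  File "<stdin>", line 4, in <module>
  File "h.py", line 22, in wcloud
    return P[...,:3]@d["rot"].T+d["pos"]
                     ~^^^^^^^
KeyError: 'rot'
```

Run:
```python
from plant import *
from h import *
s=get_state()
d=dict(np.load("w3.npz"));P=wcloud(d);T=(P-d["pos"])@d["rot"]
I=d["frame"].astype(int);m=(I.min(-1)>110)&(I.max(-1)-I.min(-1)<30)&(np.abs(T[...,2])<.025)&(np.abs(T[...,1])<.055)&(np.abs(T[...,0])<.07)
q=T[m];print(len(q),np.histogram(q[:,2]*1000,bins=range(-24,26,3)))
q=q[np.abs(q[:,2]-np.median(q[:,2]))<.006];print(rect(q),np.median(q[:,2]),np.linalg.lstsq(np.c_[q[:,:2],np.ones(len(q))],q[:,2],rcond=None)[0].round(4))
plan(s,(.492,-.05,s["tool_pos"][2]),2);plan(s,(.492,.2,s["tool_pos"][2]),2)
cv2.imwrite("pics/w3.png",d["frame"][...,::-1])
```

```text
17723 (array([   13,    10,  2543, 15127,    20,     2,     0,     0,     0,
           0,     0,     0,     0,     0,     0,     0]), array([-24, -21, -18, -15, -12,  -9,  -6,  -3,   0,   3,   6,   9,  12,
        15,  18,  21,  24]))
(array([5.5, 1.1]), array([ 84.2, 119.8]), 179.9) -0.014293336432464384 [-0.0033  0.0004 -0.0142]
slide [ 1.210e-01 -8.287e-01 -7.000e-04] ang [0.0009 0.0016 0.217 ]
slide [ 3.7580e-01 -2.0524e+00 -1.7000e-03] ang [0.0009 0.0016 0.217 ]
```

View pics/w3.png

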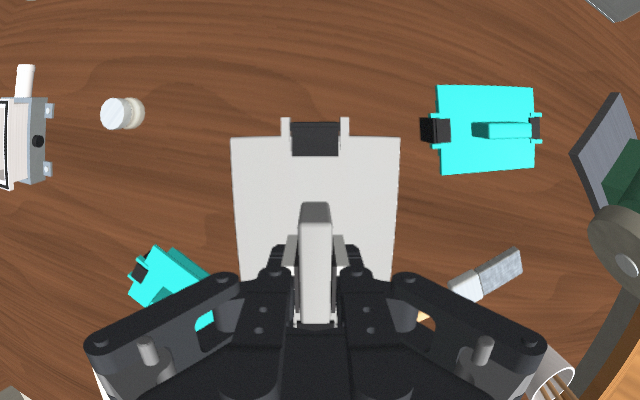

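The wrist view shows the cover hanging square in the gripper, with its plate at (315,200), its clip at (315,138) and the bar centred between the pads. The plate top is at tool z −14 mm, so the cover origin is at about +36 mm. I'm carrying it toward the box.

Call:
play_rows(
  slide=[
    [0.02,-0.12,0],
    [0.045,-0.3,0],
    [0.075,-0.5,0],
    [0.105,-0.7,0],
    [0.13,-0.87,0],
    [0.145,-0.95,0],
    [0.145,-0.95,0],
    [0.145,-0.95,0],
  ],
  angular=[
    [0,0,0.05],
    [0,0,0.1],
    [0,0,0.16],
    [0,0,0.217],
    [0,0,0.217],
    [0,0,0.217],
    [0,0,0.217],
    [0,0,0.217],
  ],
)

```text
t: 6.4
tool_pos: [0.4918, -0.0256, 0.1548]
ee_rot: [[0.999, 0.036, -0.002], [0.036, -0.999, -0.002], [-0.002, 0.002, -1.0]]
force: [-0.4, 0.3, -3.0]
opening: 0.152
grip_force: 49.4
```

Run:
```python
from plant import *
from h import *
s=get_state();show(s);d=snapshot("wrist");d=dict(d,pos=s["tool_pos"],rot=s["ee_rot"]);np.savez("w4.npz",**d)
P=wcloud(d);m=(P[...,2]>.06)&(P[...,2]<.092)&(P[...,1]>.13)&(P[...,1]<.28)&(P[...,0]>.42)&(P[...,0]<.57)
q=P[m];print(len(q),rect(q),np.percentile(q[:,2],[10,50,90]))
v,u=np.nonzero(m);print(u.min(),u.max(),v.min(),v.max())
cv2.imwrite("pics/w4.png",d["frame"][...,::-1])
```

```text
6.4 [ 0.4918 -0.0256  0.1548] yaw 2.06 F [-0.4   0.31 -3.02] op 0.152 g 49.4
3844 (array([491. , 200.7]), array([115.1,  86.4]), 1.2) [0.06474699 0.07138719 0.07361324]
55 130 131 246
```

View pics/w4.png

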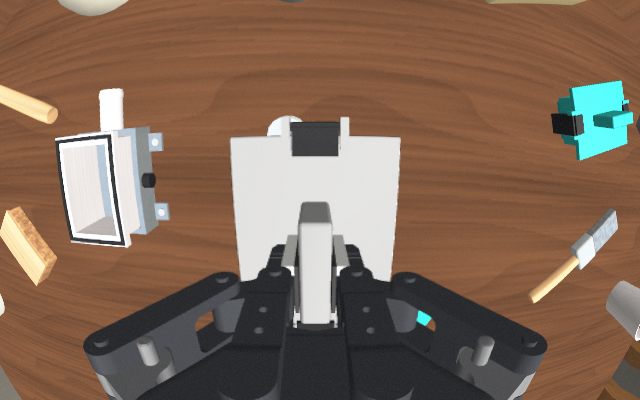

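The wrist view shows the box at (95,190), with its rim spanning (57,140) to (128,245). The rim centre is about (0.491, 0.201), its yaw about 1.7° and its top about 0.071. Moving over it.

Run:
```python
from plant import *
from h import *
s=get_state();show(s);plan(s,(.4915,.087,.155),1.7);plan(s,(.4915,.2025,.155),1.7)
```

```text
6.45 [ 0.4921 -0.0261  0.155 ] yaw 2.01 F [ 0.36 -0.03 -3.12] op 0.158 g 49.4
slide [ 0.0171 -0.5654 -0.0008] ang [0.002  0.0022 0.0068]
slide [ 0.0373 -1.1426 -0.0017] ang [0.002  0.0022 0.0068]
```

Call:
play_rows(
  slide=[
    [0,-0.1,0],
    [0.005,-0.25,0],
    [0.01,-0.42,0],
    [0.015,-0.53,0],
    [0.017,-0.565,0],
    [0.017,-0.565,0],
  ],
  angular=[
    [0,0,0.007],
    [0,0,0.007],
    [0,0,0.007],
    [0.002,0.002,0.007],
    [0.002,0.002,0.007],
    [0.002,0.002,0.007],
  ],
)

```text
t: 7.05
tool_pos: [0.4922, 0.087, 0.1555]
ee_rot: [[1.0, 0.03, 0.001], [0.03, -1.0, -0.0], [0.001, 0.0, -1.0]]
force: [-0.4, 0.7, -2.7]
opening: 0.155
grip_force: 49.7
```

Call:
play_rows(
  slide=[
    [0.002,-0.1,0],
    [0.006,-0.25,0],
    [0.013,-0.42,0],
    [0.018,-0.54,0],
    [0.02,-0.577,0],
    [0.02,-0.577,0],
    [0.02,-0.577,0],
  ],
  angular=[
    [0,0,0],
    [0,0,0],
    [0,0,0],
    [0,0,0],
    [0,0,0],
    [0,0,0],
    [0,0,0],
  ],
)

```text
t: 7.75
tool_pos: [0.4927, 0.2013, 0.1556]
ee_rot: [[1.0, 0.029, 0.001], [0.029, -1.0, -0.001], [0.001, 0.001, -1.0]]
force: [-0.5, -0.0, -2.5]
opening: 0.157
grip_force: 49.8
```

Run:
```python
from plant import *
from h import *
s=get_state();show(s);plan(s,(.4915,.2025,.155),1.7)
for n in("scene","side"):
    d=snapshot(n);np.savez(n+"5.npz",**d);P=cloud(d)
    for lo,hi in((.062,.078),(.162,.176)):
        m=(P[...,2]>lo)&(P[...,2]<hi)&(abs(P[...,0]-.4915)<.068)&(abs(P[...,1]-.2025)<.052)
        q=P[m];print(n,len(q),rect(q),np.median(q[:,2]))
a,b=[cv2.resize(dict(np.load(n+"5.npz"))["frame"][y:y+140,x:x+130,::-1],None,fx=3,fy=3) for n,x,y in(("scene",310,150),("side",200,160))]
cv2.imwrite("pics/over.png",np.hstack([a,b]))
```

```text
7.75 [0.4927 0.2013 0.1556] yaw 1.64 F [-0.49 -0.   -2.46] op 0.157 g 49.8
slide [-0.0057 -0.0061  0.0031] ang [ 0.0009 -0.0013 -0.0013]
scene 534 (array([493.9, 201.8]), array([115. ,  85.7]), 1.7) 0.07064572602239777
scene 1028 (array([493.7, 201.2]), array([132.1,  84.4]), 1.4) 0.1693556461833668
side 683 (array([490.4, 203.8]), array([114.1,  85.7]), 1.6) 0.06914955445114734
side 1122 (array([493.2, 202.6]), array([133.4,  86. ]), 1.8) 0.16795995899130142
```

View pics/over.png

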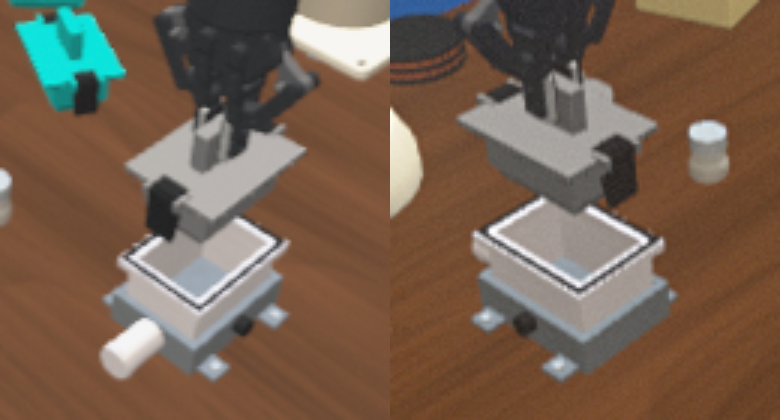

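The two crops show the cover hovering square over the mouth, with the cover at (215,165) over the rim at (205,262), and (560,130) over (568,245). I'll make a 1 mm correction and lower in steps.

Call:
play_rows(
  slide=[
    [-0.006,-0.006,0.04],
    [-0.006,-0.006,0.1],
    [-0.006,-0.006,0.16],
    [-0.006,-0.006,0.21],
    [-0.006,-0.006,0.225],
    [-0.006,-0.006,0.225],
  ],
  angular=[
    [0,0,0],
    [0,0,0],
    [0,0,0],
    [0,0,0],
    [0,0,0],
    [0,0,0],
  ],
)

```text
t: 8.45
tool_pos: [0.4911, 0.2038, 0.1099]
ee_rot: [[1.0, 0.029, 0.0], [0.029, -1.0, -0.001], [0.0, 0.001, -1.0]]
force: [-0.6, -0.1, -2.8]
opening: 0.156
grip_force: 49.8
```

Call:
play_rows(
  slide=[
    [0,0,0.01],
    [0,0,0.02],
    [0,0,0.03],
    [0,0,0.04],
    [0,0,0.04],
  ],
  angular=[
    [0,0,0],
    [0,0,0],
    [0,0,0],
    [0,0,0],
    [0,0,0],
  ],
)

```text
t: 8.95
tool_pos: [0.4915, 0.2039, 0.1027]
ee_rot: [[1.0, 0.029, 0.002], [0.029, -1.0, -0.0], [0.002, 0.0, -1.0]]
force: [-0.3, -0.7, -3.0]
opening: 0.153
grip_force: 49.8
```

Call:
play_rows(
  slide=[
    [0,0.004,0.01],
    [0,0.004,0.02],
    [0,0.004,0.03],
    [0,0.004,0.04],
    [0,0.004,0.04],
  ],
  angular=[
    [0,0,0],
    [0,0,0],
    [0,0,0],
    [0,0,0],
    [0,0,0],
  ],
)

```text
t: 9.45
tool_pos: [0.4914, 0.2031, 0.0945]
ee_rot: [[1.0, 0.029, 0.001], [0.029, -1.0, -0.0], [0.001, 0.0, -1.0]]
force: [0.5, 0.3, -2.3]
opening: 0.15
grip_force: 49.8
```

Call:
play_rows(
  slide=[
    [0,0,0.008],
    [0,0,0.016],
    [0,0,0.024],
    [0,0,0.024],
  ],
  angular=[
    [0,0,0],
    [0,0,0],
    [0,0,0],
    [0,0,0],
  ],
)

```text
t: 9.85
tool_pos: [0.4915, 0.2031, 0.0898]
ee_rot: [[1.0, 0.029, 0.001], [0.029, -1.0, -0.0], [0.001, 0.0, -1.0]]
force: [0.3, 0.7, -2.3]
opening: 0.155
grip_force: 49.8
```

The plug is about 17 mm into the mouth without contact. I'll feel for the hooks.

Call:
play_rows(
  slide=[
    [0,0,0.007],
    [0,0,0.014],
    [0,0,0.014],
  ],
  angular=[
    [0,0,0],
    [0,0,0],
    [0,0,0],
  ],
)

```text
t: 10.15
tool_pos: [0.4914, 0.2031, 0.0871]
ee_rot: [[1.0, 0.029, 0.001], [0.029, -1.0, -0.0], [0.001, 0.0, -1.0]]
force: [-1.8, -0.2, -2.1]
opening: 0.16
grip_force: 50.1
```

Call:
play_rows(
  slide=[
    [0,0,0.007],
    [0,0,0.007],
  ],
  angular=[
    [0,0,0],
    [0,0,0],
  ],
)

```text
t: 10.35
tool_pos: [0.4917, 0.2032, 0.0859]
ee_rot: [[1.0, 0.029, 0.002], [0.029, -1.0, 0.0], [0.002, -0.0, -1.0]]
force: [-1.8, -0.5, -0.5]
opening: 0.153
grip_force: 50.3
```

The hooks meet the rim at TCP z ≈ 0.0865, so home is about 0.0645. I'll let go so the cover centres itself, then raise, shut the fingers and press on the bar's top.

Call:
play_rows(
  slide=[
    [0,0,0],
    [0,0,0],
    [0,0,0],
    [0,0,0],
    [0,0,0],
  ],
  angular=[
    [0,0,0],
    [0,0,0],
    [0,0,0],
    [0,0,0],
    [0,0,0],
  ],
  jaw=40,
)

```text
t: 10.85
tool_pos: [0.4918, 0.2032, 0.0859]
ee_rot: [[1.0, 0.029, 0.002], [0.029, -1.0, 0.0], [0.002, -0.0, -1.0]]
force: [-0.1, -0.6, -0.1]
opening: 0.471
grip_force: 0.0
```

Call:
play_rows(
  slide=[
    [0,0,-0.03],
    [0,0,-0.1],
    [0,0,-0.18],
    [0,0,-0.23],
    [0,0,-0.25],
    [0,0,-0.25],
  ],
  angular=[
    [0,0,0],
    [0,0,0],
    [0,0,0],
    [0,0,0],
    [0,0,0],
    [0,0,0],
  ],
)

```text
t: 11.45
tool_pos: [0.492, 0.2033, 0.1368]
ee_rot: [[1.0, 0.029, 0.003], [0.029, -1.0, 0.001], [0.003, -0.001, -1.0]]
force: [0.5, 0.5, -0.4]
opening: 0.47
grip_force: 0.0
```

```bash
cat > look.py <<'E'
from plant import *
from h import *
import sys
s=get_state();show(s);d=snapshot("wrist");d=dict(d,pos=s["tool_pos"],rot=s["ee_rot"]);P=wcloud(d)
z=float(sys.argv[1]);T=(P-d["pos"])@d["rot"];near=(abs(P[...,0]-.4915)<.08)&(abs(P[...,1]-.2025)<.055)
for h in(z+.050,z+.084):
    m=near&(abs(P[...,2]-h)<.007);q=P[m]
    if len(q)>20:print(len(q),rect(q),"z",np.median(q[:,2]).round(4),"tilt",np.linalg.lstsq(np.c_[q[:,:2]-q[:,:2].mean(0),np.ones(len(q))],q[:,2],rcond=None)[0].round(4))
cv2.imwrite(f"pics/l{sys.argv[2]}.png",d["frame"][...,::-1])
E
python3 look.py 0.05 1
```

```text
11.45 [0.492  0.2033 0.1368] yaw 1.69 F [ 0.55  0.45 -0.39] op 0.47 g 0.0
15974 (array([490.5, 201.8]), array([131.4,  84.7]), 2.0) z 0.1004 tilt [-0.     -0.0002  0.1006]
1996 (array([491.1, 202.1]), array([49.9, 14.1]), 2.2) z 0.1341 tilt [-0.0093  0.0051  0.134 ]
```

The cover sits level and centred on the rim. Shutting the fingers and approaching the bar's top.

Call:
play_rows(
  slide=[
    [0,0,0],
    [0,0,0],
    [0,0,0.02],
    [0,0,0.05],
    [0,0,0.08],
    [0,0,0.09],
    [0,0,0.09],
  ],
  angular=[
    [0,0,0],
    [0,0,0],
    [0,0,0],
    [0,0,0],
    [0,0,0],
    [0,0,0],
    [0,0,0],
  ],
  jaw=0,
  newtons=60,
)

```text
t: 12.2
tool_pos: [0.4912, 0.203, 0.1171]
ee_rot: [[1.0, 0.029, 0.001], [0.029, -1.0, -0.0], [0.001, 0.0, -1.0]]
force: [-0.2, 0.0, -0.5]
opening: -0.001
grip_force: 0.0
```

Call:
play_rows(
  slide=[
    [0,0,0.007],
    [0,0,0.014],
    [0,0,0.02],
    [0,0,0.02],
  ],
  angular=[
    [0,0,0],
    [0,0,0],
    [0,0,0],
    [0,0,0],
  ],
)

```text
t: 12.6
tool_pos: [0.4917, 0.2032, 0.1139]
ee_rot: [[1.0, 0.029, 0.002], [0.029, -1.0, 0.0], [0.002, -0.0, -1.0]]
force: [0.0, 0.7, 0.6]
opening: -0.003
grip_force: 0.0
```

Call:
play_rows(
  slide=[
    [0,0,0.007],
    [0,0,0.014],
    [0,0,0.014],
  ],
  angular=[
    [0,0,0],
    [0,0,0],
    [0,0,0],
  ],
)

```text
t: 12.9
tool_pos: [0.4918, 0.2032, 0.1111]
ee_rot: [[1.0, 0.029, 0.002], [0.029, -1.0, 0.0], [0.002, -0.0, -1.0]]
force: [1.0, -0.4, 2.5]
opening: 0.002
grip_force: 1.4
```

Call:
play_rows(
  slide=[
    [0,0,0.007],
    [0,0,0.014],
    [0,0,0.014],
  ],
  angular=[
    [0,0,0],
    [0,0,0],
    [0,0,0],
  ],
)

```text
t: 13.2
tool_pos: [0.4918, 0.2032, 0.1083]
ee_rot: [[1.0, 0.029, 0.002], [0.029, -1.0, 0.0], [0.002, -0.0, -1.0]]
force: [0.0, 1.0, 3.4]
opening: 0.005
grip_force: 1.9
```

Call:
play_rows(
  slide=[
    [0,0,0.008],
    [0,0,0.016],
    [0,0,0.02],
    [0,0,0.02],
  ],
  angular=[
    [0,0,0],
    [0,0,0],
    [0,0,0],
    [0,0,0],
  ],
)

```text
t: 13.6
tool_pos: [0.492, 0.2033, 0.1046]
ee_rot: [[1.0, 0.029, 0.003], [0.029, -1.0, 0.0], [0.003, -0.0, -1.0]]
force: [-0.7, 0.2, 5.7]
opening: 0.001
grip_force: 3.0
```

Call:
play_rows(
  slide=[
    [0,0,0.008],
    [0,0,0.016],
    [0,0,0.02],
    [0,0,0.02],
  ],
  angular=[
    [0,0,0],
    [0,0,0],
    [0,0,0],
    [0,0,0],
  ],
)

```text
t: 14.0
tool_pos: [0.4915, 0.2032, 0.1001]
ee_rot: [[1.0, 0.029, 0.002], [0.029, -1.0, 0.0], [0.002, -0.0, -1.0]]
force: [0.3, 0.5, 3.3]
opening: -0.002
grip_force: 1.5
```

Call:
play_rows(
  slide=[
    [0,0,0.008],
    [0,0,0.015],
    [0,0,0.02],
    [0,0,0.02],
  ],
  angular=[
    [0,0,0],
    [0,0,0],
    [0,0,0],
    [0,0,0],
  ],
)

```text
t: 14.4
tool_pos: [0.4914, 0.2031, 0.0959]
ee_rot: [[1.0, 0.029, 0.001], [0.029, -1.0, -0.0], [0.001, 0.0, -1.0]]
force: [-0.5, 0.0, 2.1]
opening: -0.001
grip_force: 0.9
```

Call:
play_rows(
  slide=[
    [0,0,0.005],
    [0,0,0.01],
    [0,0,0.01],
  ],
  angular=[
    [0,0,0],
    [0,0,0],
    [0,0,0],
  ],
)

```text
t: 14.7
tool_pos: [0.491, 0.2029, 0.0937]
ee_rot: [[1.0, 0.029, 0.001], [0.029, -1.0, -0.0], [0.0, 0.0, -1.0]]
force: [-1.3, 1.1, -0.8]
opening: -0.006
grip_force: 0.0
```

Call:
play_rows(
  slide=[
    [0,0,0.005],
    [0,0,0.005],
  ],
  angular=[
    [0,0,0],
    [0,0,0],
  ],
)

```text
t: 14.9
tool_pos: [0.4914, 0.2031, 0.093]
ee_rot: [[1.0, 0.029, 0.001], [0.029, -1.0, -0.0], [0.001, 0.0, -1.0]]
force: [-0.2, 0.3, 0.9]
opening: -0.0
grip_force: 0.0
```

Call:
play_rows(
  slide=[
    [0,0,0.005],
    [0,0,0.005],
  ],
  angular=[
    [0,0,0],
    [0,0,0],
  ],
)

```text
t: 15.1
tool_pos: [0.4916, 0.2031, 0.0924]
ee_rot: [[1.0, 0.029, 0.002], [0.029, -1.0, 0.0], [0.002, 0.0, -1.0]]
force: [-1.4, -0.5, 4.7]
opening: -0.005
grip_force: 2.0
```

Call:
play_rows(
  slide=[
    [0,0,0.004],
    [0,0,0.004],
  ],
  angular=[
    [0,0,0],
    [0,0,0],
  ],
)

```text
t: 15.3
tool_pos: [0.4916, 0.2032, 0.0919]
ee_rot: [[1.0, 0.029, 0.002], [0.029, -1.0, 0.0], [0.002, -0.0, -1.0]]
force: [-2.2, -1.3, 7.5]
opening: -0.002
grip_force: 3.8
```

The force dropped as the clips snapped and is now rising on the seal. I'll keep going in 0.4–0.6 mm steps.

Call:
play_rows(
  slide=[
    [0,0,0.003],
    [0,0,0.003],
  ],
  angular=[
    [0,0,0],
    [0,0,0],
  ],
)

```text
t: 15.5
tool_pos: [0.4916, 0.2031, 0.0915]
ee_rot: [[1.0, 0.029, 0.002], [0.029, -1.0, 0.0], [0.002, -0.0, -1.0]]
force: [-3.8, -1.0, 10.6]
opening: 0.0
grip_force: 4.9
```

Call:
play_rows(
  slide=[
    [0,0,0.003],
    [0,0,0.003],
  ],
  angular=[
    [0,0,0],
    [0,0,0],
  ],
)

```text
t: 15.7
tool_pos: [0.4916, 0.2032, 0.0913]
ee_rot: [[1.0, 0.029, 0.002], [0.029, -1.0, 0.0], [0.002, -0.0, -1.0]]
force: [-4.8, -1.1, 13.4]
opening: 0.001
grip_force: 7.2
```

Call:
play_rows(
  slide=[
    [0,0,0.003],
    [0,0,0.003],
  ],
  angular=[
    [0,0,0],
    [0,0,0],
  ],
)

```text
t: 15.9
tool_pos: [0.4917, 0.2032, 0.0913]
ee_rot: [[1.0, 0.029, 0.002], [0.029, -1.0, 0.0], [0.002, -0.0, -1.0]]
force: [-6.6, -2.9, 20.8]
opening: 0.001
grip_force: 10.3
```

Call:
play_rows(
  slide=[
    [0,0,0.002],
    [0,0,0.002],
  ],
  angular=[
    [0,0,0],
    [0,0,0],
  ],
)

```text
t: 16.1
tool_pos: [0.4917, 0.2032, 0.0912]
ee_rot: [[1.0, 0.029, 0.002], [0.029, -1.0, 0.0], [0.002, -0.0, -1.0]]
force: [-7.6, -4.1, 23.7]
opening: 0.008
grip_force: 12.3
```

Steep rise to 24 N with no further travel, so it's flush. Backing off and checking from all the cameras.

Call:
play_rows(
  slide=[
    [0,0,-0.03],
    [0,0,-0.1],
    [0,0,-0.25],
    [0,0,-0.4],
    [0,0,-0.5],
    [0,0,-0.5],
  ],
  angular=[
    [0,0,0],
    [0,0,0],
    [0,0,0],
    [0,0,0],
    [0,0,0],
    [0,0,0],
  ],
)

```text
t: 16.7
tool_pos: [0.4935, 0.204, 0.1927]
ee_rot: [[1.0, 0.029, 0.008], [0.029, -1.0, 0.002], [0.008, -0.002, -1.0]]
force: [1.8, 0.4, 0.4]
opening: 0.001
grip_force: 0.0
```

```bash
python3 look.py 0.0285 2
python3 - <<'E'
from plant import *
from h import *
o=[]
for n,x,y in(("scene",330,195),("side",215,205)):
    d=snapshot(n);o.append(cv2.resize(d["frame"][y:y+95,x:x+95,::-1],None,fx=4,fy=4,interpolation=2))
cv2.imwrite("pics/end.png",np.hstack(o))
E
```

```text
16.7 [0.4935 0.204  0.1927] yaw 1.69 F [1.81 0.39 0.38] op 0.001 g 0.0
9487 (array([497.2, 202.1]), array([122.9,  85. ]), 1.5) z 0.0789 tilt [0.0072 0.0007 0.079 ]
1025 (array([493.3, 201.8]), array([50.2, 13.4]), 1.4) z 0.1127 tilt [-0.0162  0.0169  0.1125]
```

View pics/end.png

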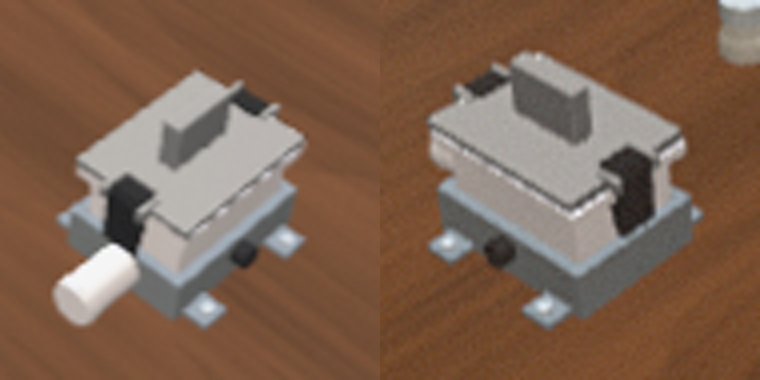

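The crops show the cover flush on the rim, with both clips hanging against the box ends at (125,215) and (632,190). I'll recheck tilt and height once the arm has settled.

```bash
python3 look.py 0.0285 3; python3 look.py 0.0285 4
```

```text
16.85 [0.491  0.203  0.1888] yaw 1.68 F [ 0.32 -0.8  -0.98] op -0.003 g 0.0
9876 (array([497.2, 202.1]), array([122. ,  84.8]), 1.5) z 0.0788 tilt [0.0069 0.0005 0.079 ]
1015 (array([493.6, 201.6]), array([48.9, 13.2]), 1.5) z 0.1127 tilt [-0.0031  0.0255  0.1126]
16.9 [0.4908 0.2029 0.1884] yaw 1.69 F [ 0.15 -0.29  0.99] op 0.006 g 0.0
9921 (array([497.4, 202.1]), array([122.6,  84.9]), 1.5) z 0.0789 tilt [0.0061 0.0011 0.079 ]
1036 (array([493.3, 202.2]), array([49.2, 14.1]), 2.2) z 0.1126 tilt [-0.0104  0.0243  0.1126]
```

Settled, the +x end reads about 0.7 mm high and the cover has shifted about 2 mm in +x. I'll check by depth whether each clip's outer face is back at rest, comparing with the pre-grasp clouds.

```bash
cat > clips.py <<'E'
from plant import *
from h import *
def rep(tag,d,c,yaw,z0,sgn):
    P=cloud(d);I=d["frame"].astype(int);a=np.radians(yaw);L=(P[...,:2]-c)@np.array([[np.cos(a),-np.sin(a)],[np.sin(a),np.cos(a)]])
    z=P[...,2]-z0;blk=I.max(-1)<75
    g=(abs(z-.050)<.004)&(abs(L[...,1])<.036)&(abs(L[...,1])>.016)&(abs(L[...,0])<.075)&~blk
    e=np.percentile(sgn*L[...,0][g],99)*1000;ctr=np.median(L[...,1][g]);q=P[g]
    f=blk&(z>.018)&(z<.040)&(abs(L[...,1])<.010)&(sgn*L[...,0]>.05)&(sgn*L[...,0]<.08)
    b=(z>.074)&(z<.09)&(abs(L[...,0])<.04)&(abs(L[...,1])<.02)
    F=np.c_[L[g],np.ones(g.sum())];k=np.linalg.lstsq(F,P[...,2][g],rcond=None)[0]
    print(tag,"plate edge",e.round(1),"arm face",np.median(sgn*L[...,0][f]*1000).round(1),f.sum(),"bar",L[...,0][b].min().round(4),L[...,0][b].max().round(4),"plate z",k.round(4))
E
python3 - <<'E'
from clips import *
for n,s in(("scene",1),("side",-1)):
    rep(n+" before",dict(np.load(n+"0.npz")),(.5035,-.2192),11.7,0,s)
    rep(n+" before",dict(np.load(n+"0.npz")),(.5035,-.2192),11.7,0,s)
    rep(n+" held",dict(np.load(n+"5.npz")),(.493,.202),1.7,.12,s)
    rep(n+" now",snapshot(n),(.4933,.202),1.7,.0285,s)
E
```

```text
scene before plate edge 64.0 arm face 63.8 28 bar -0.0245 0.0279 plate z [-0.0045 -0.003   0.0511]
scene before plate edge 64.0 arm face 63.8 28 bar -0.0245 0.0279 plate z [-0.0045 -0.003   0.0511]
scene held plate edge 59.3 arm face 64.2 56 bar -0.011 0.0266 plate z [ 0.0003 -0.0051  0.1693]
scene now plate edge 59.4 arm face 64.4 44 bar -0.0234 0.0281 plate z [-0.0027 -0.0017  0.0783]
side before plate edge 62.4 arm face 62.1 18 bar -0.0248 0.0241 plate z [-0.      0.0008  0.0489]
side before plate edge 62.4 arm face 62.1 18 bar -0.0248 0.0241 plate z [-0.      0.0008  0.0489]
side held plate edge 60.0 arm face 63.3 69 bar -0.0267 0.0067 plate z [ 0.001  -0.0032  0.168 ]
side now plate edge 60.6 arm face 63.0 52 bar -0.026 0.0248 plate z [0.0005 0.0013 0.0768]
```

Both clip faces are back at rest: 64.4 against 64.2 mm at +x, and 63.0 against 63.3 mm at −x. The plate is level in both fixed views, and the force trace matches snap, then seal, then flush. The gripper is clear, so I'm handing in.

```bash
python3 -c "
from plant import *
print(job_done())"
```

```text
the job is handed in; nothing more can be done
None
```

The cover is on the dust box: pressed home at about 24 N, it reads flush with both clip arms back at rest under the rim, the gripper is clear and touched nothing else, and the job was handed in at about 17 s; no verdict came back.

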